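Crimp the loaded vial through the guard window

TASK

Of the two bench vial cappers, use the one that has a vial standing in it: with closed fingers reach down through the window of its guard, press the lever paddle fully down to its stop and keep it down for two seconds so that the cap is crimped, then let the lever come all the way back up and withdraw. Do not touch the guard or its frame anywhere, leave the empty capper untouched, and do not pick up, knock over or shift the vials and bottles.

Things in the scene. Friction and masses are not known exactly. Their poses are not given: they have to be found in the camera images.
- loaded_press: The capper with a vial standing in its nest. Fixed bench vial capper, grey base plate 220 x 110 x 12 mm, white column. Origin on the bench under the lever's pivot; x runs from the guarded lever (negative) to the vial nest (positive), y across, z up. Column at x -8 to 35 mm, 60 mm wide, 118 mm high (the highest part); beyond it an open steel crimping ring, 41 mm across, over the nest
- loaded_guard: the guard of that capper (same origin and axes as its press): clear plastic walls on all sides of the lever and a flat steel frame on top, 108 (x) x 100 (y) mm and 4 mm thick, its upper face 115 mm above the bench, with one rectangular window, 80 mm along x and 70 mm along y
- loaded_window (a point): centre of that window, level with the frame's upper face, 115 mm above the bench; axes as the press
- loaded_paddle (a point): the spot to press: centre of the upper face of the lever's black paddle (40 x 40 mm, 6 mm thick), right under the window's centre. At rest it is 102 mm above the bench (13 mm below the frame's upper face) and fully pressed 82 mm; it swings on the pivot 65 mm away towards +x, 89 mm above the bench, and moves less than 3 mm sideways
- loaded_lever (a joint): lever angle, rad: 0 = up at rest, 0.31 = fully down on its stop (the paddle 20 mm lower). A spring returns it; about 3 N at the paddle starts it, 6 N holds it fully down
- empty_press: The second, identical capper, its nest empty. Fixed bench vial capper, grey base plate 220 x 110 x 12 mm, white column. Origin on the bench under the lever's pivot; x runs from the guarded lever (negative) to the vial nest (positive), y across, z up. Column at x -8 to 35 mm, 60 mm wide, 118 mm high (the highest part); beyond it an open steel crimping ring, 41 mm across, over the nest
- empty_guard: the guard of that capper (same origin and axes as its press): clear plastic walls on all sides of the lever and a flat steel frame on top, 108 (x) x 100 (y) mm and 4 mm thick, its upper face 115 mm above the bench, with one rectangular window, 80 mm along x and 70 mm along y
- empty_window (a point): centre of that window, level with the frame's upper face, 115 mm above the bench; axes as the press
- empty_paddle (a point): the spot to press: centre of the upper face of the lever's black paddle (40 x 40 mm, 6 mm thick), right under the window's centre. At rest it is 102 mm above the bench (13 mm below the frame's upper face) and fully pressed 82 mm; it swings on the pivot 65 mm away towards +x, 89 mm above the bench, and moves less than 3 mm sideways
- empty_lever (a joint): lever angle, rad: 0 = up at rest, 0.31 = fully down on its stop (the paddle 20 mm lower). A spring returns it; about 3 N at the paddle starts it, 6 N holds it fully down
- loaded_nest (a point): centre of the floor of the loaded capper's round nest (a 28 mm hole, 10 mm deep, in an aluminium block), 12 mm above the bench, 62 mm along the press's x axis
- vial_mid (a point): centre of the amber glass vial that stands loosely in the loaded capper's nest: 26 mm across, 58 mm tall with its aluminium cap; this point is 29 mm above its underside, z along it. The steel ring above it comes down round the cap as the lever is pressed
- spare_vial_mid (a point): centre of a spare vial of the same kind, standing on the bench (not part of the job)
- amber_bottle: amber glass bottle with blue cap, 72 mm across, 160 mm tall, standing on the bench (not part of the job); origin at the centre of its underside
- white_bottle: white plastic bottle with blue cap, 70 mm across, 150 mm tall, standing on the bench (not part of the job); origin at the centre of its underside
Not all that is in view belongs to the job. What is shaped like the part that bears spare_vial_mid but green is not meant.

How it is judged (in metres and radians):
On the way, in this order (a step that is already met when the one before it is completed fails the run):
1. the loaded capper's lever is pressed fully down (0.27 rad or more) and kept there for 1.5 s (value of joint loaded_lever above 0.27 rad), for 1.5 s.
2. the lever has come back up (below 0.05 rad) (value of joint loaded_lever below 0.05 rad), for 0.2 s.
At the end, for the whole second after the job is handed in: Both levers are up (below 0.05 rad); the vial stands upright (within 0.12 rad) on the floor of the loaded capper's nest, within 6 mm of its centre; the spare vial is within 15 mm and the bottles within 20 mm of where they stood, all upright (value of joint each of loaded_lever, empty_lever below 0.05 rad and horizontal distance between vial_mid and loaded_nest below 0.006 m and angle between vial_mid's own z axis and vertical below 0.12 rad and height (world z) of vial_mid below 0.047 m and distance of spare_vial_mid from where it was at the start of the episode below 0.015 m and distance of each of amber_bottle, white_bottle from where it was at the start of the episode below 0.02 m and angle between each of spare_vial_mid, amber_bottle, white_bottle's own z axis and vertical below 0.15 rad); the robot touches nothing.
It fails at once if the robot touches a guard or its frame (over 0.3 N) (contact force between any of the fingers, the arm and loaded_guard above 0.3 N or contact force between any of the fingers, the arm and empty_guard above 0.3 N).
It fails at once if the robot touches the empty capper (over 0.3 N) (contact force between any of the fingers, the arm and empty_press above 0.3 N).
It fails at once if the empty capper's lever is pressed (over 0.05 rad) (value of joint empty_lever above 0.05 rad).
It fails at once if the vial is lifted or shaken out of its nest (its centre 6 mm above its place) (height (world z) of vial_mid above 0.047 m).
It fails at once if the spare vial (15 mm) or a bottle (20 mm) is shifted or lifted (distance of spare_vial_mid from where it was at the start of the episode above 0.015 m or distance of any of amber_bottle, white_bottle from where it was at the start of the episode above 0.02 m).
It also fails if it takes over 35 s, if anything falls off the work surface, if the arm or the gripper's body presses on something with over 40 N, if the wrist force passes 120 N, or if a joint passes its speed limit or range.

ROBOT

A 6-joint arm with a two-finger parallel gripper is mounted at the origin on the work surface. World frame = base frame: x ahead of the robot, y to its left, z up, the work surface at z = 0. Lengths are in m, angles in degrees, forces in N, time in s.
With the tool pointing down it reaches from about 0.35 to 0.975 m from the base axis. Payload 4.9 kg.
Tool frame: the origin (TCP) lies at the very end of the fingers, on their centre line; the grasp point (between the pads) lies 19 mm behind it; z points along the fingers, y is the direction in which the jaws open and shut (so a half turn about z gives the same grasp; the last joint's range is limited). The gripper opens to 85 mm and grips with 20 to 120 N. Pads are 22 mm wide; open, the fingers measure 114 mm over their backs; the gripper's body (76 mm by 85 mm) begins 54 mm behind the grasp point. The pads swing forward as they close: fully open they stand 13 mm farther back than shut.
Start: joints at [66.005, 3.019, 92.412, -0, 84.569, -6.818], TCP at [0.185, 0.597, 0.231] pointing down, gripper open.
Joint ranges: [-172.51, 172.51], [-57.92, 126.97], [3.15, 148.05], [-58.71, 238.71], [5.1, 150.11], [-179.66, 179.66]. Speed limits (degrees/s): [147.25, 147.25, 180, 180, 180, 180].

INTERFACE

Orientations are given as [roll, pitch, yaw] about the fixed x, y, z axes, in that order (R = Rz(yaw) Ry(pitch) Rx(roll)).
In Python, from workcell import readout, imaging, arm, search_frame, outline_of, landmark_of gives the robot as it stands.
- The arm moves only by the shell command python3 -m inch 'ROWS' [FORCE]. ROWS is JSON, a list of rows, each an object of numbers: "dx", "dy", "dz": the shift along the tool's x, y, z in cm; "wx", "wy", "wz": the turn, a rotation vector about the tool's x, y, z in degrees; "jaw": the closure in counts, from 0 (fully open) to 255 (shut). A call has 1 to 8 rows; each row is the pose to reach, as a shift and turn from the pose measured when the call began, along the tool's axes at that moment; what a row does not reach only later rows make up. A row lasts 1/12 s, in which the tool goes at most 41.7 mm and 7.16 degrees, less where a joint would pass 70% of its speed; a pose out of reach is approached as far as the arm can. A call with a gripper value outside its range is refused whole. The fingers move at their own pace and stop on an object; FORCE is the grip in N (left out, the last holds). Time passes only in rows, so rows that repeat a pose let the fingers close. It gives the time, the measured TCP pose, the force and the opening at its end, in the units of the state.
- readout.observe(): the state, without advancing time (a new reading comes with each control period).
- imaging.snapshot(name): name is "side" or "top" or "wrist"; returns (picture, depth): 480x640x3 uint8, red, green, blue; 480x640 float32, m along the optical axis (not along the pixel's ray), 0 where there is no reading.
- imaging.get_calibration(name): a dict with "fovy" (degrees; the focal length in pixels is half the picture's height over the tangent of half this angle, whatever the lens; pixels are square), "cx", "cy" (the principal point, pixels), "position" and "attitude" of the camera in the world. Camera axes: x right, y up, looking along -z (the intrinsics and any distortion apply to the point x, -y, -z); pixel columns grow to the right and rows downward; lengths in m; the calibration is good to about 2 mm. A picture is of the moment at which its call begins: read the wrist's pose just before it. get_calibration takes no time and is no camera call; for the wrist camera it gives the pose at the moment of the call.
- arm.job_done(): hands the job in, once; it reports no verdict.
Trained networks look in the newest picture that a camera, given by its name, has taken for a name from the list of things; names that differ only in an ending like _2 or _b are one class to them, and where a whole thing is asked for, a point or a joint stands for the part that bears it (a point fixed in the world has none). Each returns a list of dicts, best first, with "conf" (0 to 1); they miss things now and then, are a little off and sometimes report something else, mostly with a low value. They report only what shows in the picture. A call takes as long as a camera call. They do not tell look-alikes from the thing itself.
- search_frame(camera, name): "rect" ([left, top, right, bottom] in pixels, round what is visible of it).
- outline_of(camera, name): "mask" (480x640 bool, what is visible of it) and "rect" ([left, top, right, bottom] in pixels, round what is visible of it).
- landmark_of(camera, name): "centre" ([column, row] in pixels: a listed point, or the origin of a listed thing).
The state is a dict: "clock": time; "joint_positions": joint angles; "qvel": joint speeds; "tau": joint torques, N m; "position": TCP position; "tool_rot": TCP orientation; "contact_force": force on the tool from outside, world axes, zero at the start; "moment": the same for the moment, N m; "width": finger opening in m.
Only numpy, scipy, OpenCV 4.12 (cv2) and the standard library are available. Lean on these libraries where they do the work, as an engineer would, in place of code of your own. Each camera call takes 0.05 s, during which the arm holds its last target. There are 200 camera calls.

## Working session

There is one attempt and no reset: what is moved stays moved. The work goes in short steps, Python scripts to look and compute and a shell command to move; the robot and the scene stay as the last step left them, time stands still between calls to the robot, and variables do not carry over. Pictures are saved under pics/ and viewed, on a budget of 10 in all, crops included, one or two more only if the job needs it, and the job is handed in when it is done.

```bash
ls; mkdir -p pics; cat > h.py <<'E'
import numpy as np, cv2
from workcell import readout, imaging, arm, search_frame, outline_of, landmark_of
from scipy.spatial.transform import Rotation as R
def cal(n):
    c=imaging.get_calibration(n); return c
def save(n,f):
    p,d=imaging.snapshot(n); cv2.imwrite('pics/'+f,p[:,:,::-1]); return p,d
E
python3 - <<'E'
from h import *
print(readout.observe())
for n in ('top','side','wrist'): print(n,cal(n))
pt,_=save('top','t0.png'); 
for k in ('loaded_press','loaded_paddle','loaded_window','loaded_nest','vial_mid','spare_vial_mid','amber_bottle','white_bottle'):
    print(k,[(np.round(r['centre']),round(r['conf'],2)) for r in landmark_of('top',k)])
save('side','s0.png')
for k in ('loaded_press','loaded_paddle','loaded_nest','vial_mid'):
    print(k,[(np.round(r['centre']),round(r['conf'],2)) for r in landmark_of('side',k)])
E
```

```text
pics
{'clock': 0.0, 'joint_positions': array([ 6.60063762e+01,  3.05713517e+00,  9.24928054e+01, -1.16060319e-04,
        8.45672704e+01, -6.81810343e+00]), 'qvel': array([ 0.00393447,  0.02379311, -0.11927268,  0.09453183,  0.02241859,
        0.03722572]), 'tau': array([ 5.19209025e-04, -3.93695140e+01, -3.70168376e+01, -1.05462527e-04,
        7.18493204e-03, -1.43769881e-06]), 'position': array([0.18430722, 0.59655665, 0.23005691]), 'tool_rot': array([-1.79883604e+02, -1.38003159e-02,  1.62824477e+02]), 'contact_force': array([0.30244671, 0.00328669, 0.08966352]), 'moment': array([ 0.00400213,  0.01728707, -0.07250835]), 'width': 0.08509405528010285}
top {'fovy': 52.051150942836976, 'cx': 321.65583191662114, 'cy': 236.98819944704954, 'position': array([ 0.44881948, -0.00898786,  1.3583407 ]), 'attitude': array([  4.66074588,   0.74982694, -90.89980024])}
side {'fovy': 47.40239692360252, 'cx': 318.47153610346356, 'cy': 239.88483113220337, 'position': array([0.50643901, 0.75699949, 0.88889652]), 'attitude': array([ 4.40169845e+01, -1.66327240e-01, -1.77827518e+02])}
wrist {'fovy': 63.41957597648074, 'cx': 322.6491973785397, 'cy': 245.32516118900887, 'position': array([0.11533139, 0.61886376, 0.37266166]), 'attitude': array([-16.5218051 ,   0.08147893,  72.78691447])}
loaded_press [(array([386., 210.]), 0.94)]
loaded_paddle [(array([395., 229.]), 0.66)]
loaded_window [(array([394., 231.]), 0.9), (array([397., 230.]), 0.43)]
loaded_nest [(array([379., 188.]), 0.8)]
vial_mid [(array([388., 186.]), 0.49)]
spare_vial_mid [(array([219., 295.]), 0.66), (array([194., 281.]), 0.54), (array([216., 269.]), 0.49), (array([396., 231.]), 0.37)]
amber_bottle [(array([192., 242.]), 0.87)]
white_bottle [(array([477., 254.]), 0.97), (array([271., 243.]), 0.37)]
loaded_press [(array([284., 216.]), 0.79)]
loaded_paddle [(array([305., 180.]), 0.65)]
loaded_nest [(array([255., 214.]), 0.88)]
vial_mid [(array([251., 201.]), 0.5)]
```

View pics/t0.png

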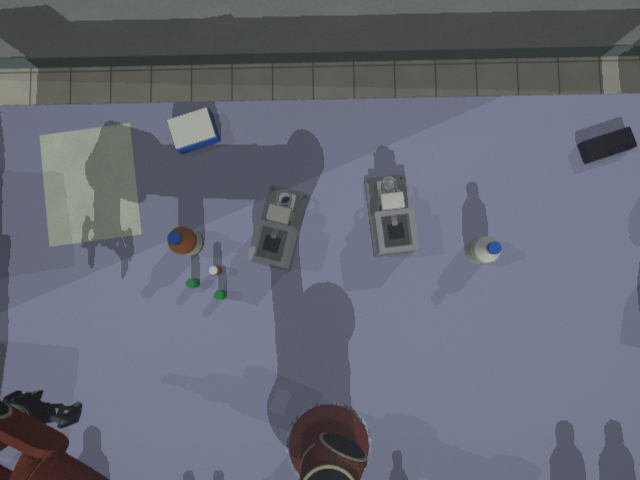

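View pics/s0.png

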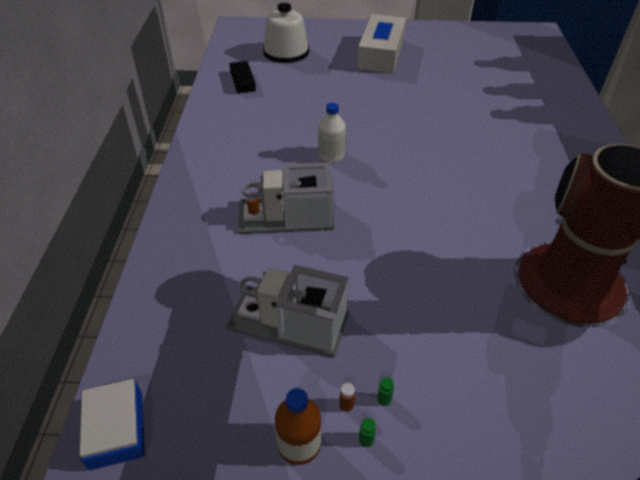

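The cappers are at top (277,225) / side (290,310), and at top (390,212) / side (285,200). The second has something amber in its nest at side (253,206). I'll confirm that with an enlarged crop and measure the guard window.

```bash
cat >> h.py <<'E'
def ray(n,uv,c=None):
    c=c or cal(n); f=240/np.tan(np.radians(c['fovy']/2))
    uv=np.atleast_2d(uv).astype(float)
    d=np.c_[(uv[:,0]-c['cx'])/f,-(uv[:,1]-c['cy'])/f,-np.ones(len(uv))]
    return c['position'],R.from_euler('xyz',c['attitude'],degrees=True).apply(d)
def onz(n,uv,z,c=None):
    o,d=ray(n,uv,c); return o+d*((z-o[2])/d[:,2])[:,None]
def proj(n,P,c=None):
    c=c or cal(n); f=240/np.tan(np.radians(c['fovy']/2))
    q=R.from_euler('xyz',c['attitude'],degrees=True).inv().apply(np.atleast_2d(P)-c['position'])
    return np.c_[c['cx']-f*q[:,0]/q[:,2], c['cy']+f*q[:,1]/q[:,2]]
E
python3 - <<'E'
from h import *
a=cv2.imread('pics/s0.png')[155:240,220:350]; b=cv2.imread('pics/t0.png')[165:270,355:435]
a=cv2.resize(a,(612,400),interpolation=3); b=cv2.resize(b,(305,400),interpolation=3)
cv2.imwrite('pics/c1.png',np.hstack([a,b])[:,:800])
p,d=imaging.snapshot('top')
v,u=np.mgrid[0:480,0:640]; uv=np.c_[u.ravel(),v.ravel()]
o,r=ray('top',uv); P=(o+r*d.ravel()[:,None]).reshape(480,640,3)
for nm,(u0,u1,v0,v1) in dict(loaded=(360,425,170,262),empty=(240,312,180,275)).items():
    m=np.zeros((480,640),bool); m[v0:v1,u0:u1]=1
    m&=(P[...,2]>.105)&(P[...,2]<.13)
    q=P[m]; print(nm,len(q),'z',np.percentile(q[:,2],[5,50,95]).round(4))
    rc=cv2.minAreaRect(q[:,:2].astype(np.float32)*1000); print(rc,cv2.boxPoints(rc))
print('bench z',np.median(P[280:300,380:420,2]))
for n,w in (('loaded_window',.115),('loaded_paddle',.102),('loaded_nest',.012),('loaded_press',0)):
    for c,s in (('top',landmark_of('top',n)),):
        for x in s[:2]: print(c,n,onz(c,x['centre'],w).round(4),round(x['conf'],2))
imaging.snapshot('side')
for n,w in (('loaded_window',.115),('loaded_paddle',.102),('loaded_nest',.012),('loaded_press',0)):
    for x in landmark_of('side',n)[:3]: print('side',n,np.round(x['centre']),onz('side',x['centre'],w).round(4),round(x['conf'],2))
E
```

```text
loaded 1262 z [0.1092 0.1149 0.1191]
((591.6044311523438, -181.02871704101562), (155.32765197753906, 101.11979675292969), 5.86202335357666) [[ 509.18292 -138.66527]
 [ 519.51056 -239.25627]
 [ 674.02594 -223.39217]
 [ 663.6983  -122.80116]]
empty 1241 z [0.1091 0.1146 0.1189]
((563.5785522460938, 129.33261108398438), (100.62308502197266, 155.4453887939453), 75.10972595214844) [[475.53732  100.682846]
 [625.7628    60.73824 ]
 [651.61975  157.98238 ]
 [501.3943   197.92699 ]]
bench z -2.1685293320583554e-05
top loaded_window [[ 0.564  -0.1859  0.115 ]] 0.79
top loaded_paddle [[ 0.5609 -0.183   0.102 ]] 0.59
top loaded_nest [[ 0.69  -0.166  0.012]] 0.62
top loaded_press [[ 0.6263 -0.1845  0.    ]] 0.58
side loaded_window [305. 177.] [[ 0.5697 -0.1837  0.115 ]] 0.88
side loaded_paddle [310. 181.] [[ 0.5594 -0.1835  0.102 ]] 0.58
side loaded_nest [254. 211.] [[ 0.6905 -0.1766  0.012 ]] 0.96
side loaded_press [285. 216.] [[ 0.6192 -0.1751  0.    ]] 0.57
```

View pics/c1.png

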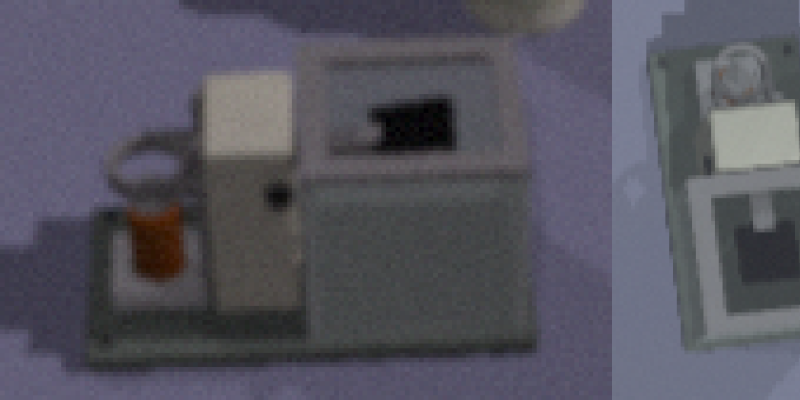

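Confirmed: the capper at top (390,212) / side (285,200) has the amber vial standing in its nest, so it is the loaded one. The other's nest is an empty hole. The window centre is about (0.567,-0.184), with press yaw about 6°. I'll raise the arm, close the fingers and go over it.

```bash
cat >> h.py <<'E'
def delta(x,y,z,yaw):
    s=readout.observe(); T=R.from_euler('xyz',s['tool_rot'],degrees=True)
    G=R.from_euler('xyz',[180,0,yaw],degrees=True)
    print('d cm',(T.inv().apply(np.array([x,y,z])-s['position'])*100).round(2),'w',(T.inv()*G).as_rotvec(degrees=True).round(2),
     'pos',s['position'].round(4),'rot',s['tool_rot'].round(2),'w',round(s['width'],4),'F',s['contact_force'].round(2),'t',s['clock'])
E
python3 -m inch '[{"dz":-4,"jaw":255},{"dz":-8,"jaw":255},{"dz":-8,"dx":-2.7,"dy":-2.9,"wz":6,"jaw":255},{"dz":-8,"dx":-5.4,"dy":-5.8,"wz":12,"jaw":255},{"dz":-8,"dx":-8.1,"dy":-8.7,"wz":18,"jaw":255},{"dz":-8,"dx":-10.8,"dy":-11.6,"wz":24,"jaw":255},{"dz":-8,"dx":-13.5,"dy":-14.5,"wz":30,"jaw":255},{"dz":-8,"dx":-16.2,"dy":-17.4,"wz":36,"jaw":255}]'
python3 -c "from h import *; delta(.567,-.184,.26,95.9)"
```

```text
d cm [-59.6  -63.33  -2.87] w [ 0.    0.   66.92] pos [0.1846 0.5971 0.2313] rot [180.     0.   162.82] w 0.0855 F [-1.02 -0.46  0.1 ] t 1.2invalid input at $[0]: expected keys dx, dy, dz, wx, wy, wz, jaw
```

```bash
python3 -m inch '[{"dx":0,"dy":0,"dz":-4,"wx":0,"wy":0,"wz":0,"jaw":255},{"dx":0,"dy":0,"dz":-8,"wx":0,"wy":0,"wz":0,"jaw":255},{"dx":-2.7,"dy":-2.9,"dz":-8,"wx":0,"wy":0,"wz":6,"jaw":255},{"dx":-5.4,"dy":-5.8,"dz":-8,"wx":0,"wy":0,"wz":12,"jaw":255},{"dx":-8.1,"dy":-8.7,"dz":-8,"wx":0,"wy":0,"wz":18,"jaw":255},{"dx":-10.8,"dy":-11.6,"dz":-8,"wx":0,"wy":0,"wz":24,"jaw":255},{"dx":-13.5,"dy":-14.5,"dz":-8,"wx":0,"wy":0,"wz":30,"jaw":255},{"dx":-16.2,"dy":-17.4,"dz":-8,"wx":0,"wy":0,"wz":36,"jaw":255}]'
python3 -c "from h import *; delta(.567,-.184,.30,95.9)"
```

```text
clock: 1.87
position: [0.2882, 0.3814, 0.3114]
tool_rot: [180.0, 0.0, 126.6]
contact_force: [0.5, -0.2, 0.4]
width: -0.0002
d cm [-62.02 -11.3    1.14] w [ 3.000e-02 -0.000e+00  3.067e+01] pos [0.2882 0.3814 0.3114] rot [179.97   0.   126.57] w -0.0002 F [ 0.54 -0.18  0.42] t 1.8667
```

```bash
python3 -m inch '[{"dx":-4,"dy":-0.7,"dz":0,"wx":0,"wy":0,"wz":4,"jaw":255},{"dx":-8,"dy":-1.4,"dz":0,"wx":0,"wy":0,"wz":8,"jaw":255},{"dx":-12,"dy":-2.2,"dz":0,"wx":0,"wy":0,"wz":12,"jaw":255},{"dx":-16,"dy":-2.9,"dz":0,"wx":0,"wy":0,"wz":16,"jaw":255},{"dx":-20,"dy":-3.6,"dz":0,"wx":0,"wy":0,"wz":20,"jaw":255},{"dx":-24,"dy":-4.4,"dz":0,"wx":0,"wy":0,"wz":24,"jaw":255},{"dx":-28,"dy":-5.1,"dz":0,"wx":0,"wy":0,"wz":28,"jaw":255},{"dx":-32,"dy":-5.8,"dz":0,"wx":0,"wy":0,"wz":30.7,"jaw":255}]'
python3 -c "from h import *; delta(.567,-.184,.30,95.9)"
```

```text
clock: 2.53
position: [0.4327, 0.0878, 0.3118]
tool_rot: [179.9, -0.0, 95.7]
contact_force: [0.9, 0.0, -0.3]
width: 0.0001
d cm [-28.38  10.67   1.19] w [ 0.12 -0.02 -0.22] pos [0.4327 0.0878 0.3118] rot [ 1.7988e+02 -2.0000e-02  9.5680e+01] w 0.0001 F [ 0.92  0.02 -0.34] t 2.5333
```

```bash
python3 -m inch '[{"dx":-3.5,"dy":1.3,"dz":0,"wx":0,"wy":0,"wz":0,"jaw":255},{"dx":-7,"dy":2.6,"dz":0,"wx":0,"wy":0,"wz":0,"jaw":255},{"dx":-10.5,"dy":4,"dz":0,"wx":0,"wy":0,"wz":0,"jaw":255},{"dx":-14,"dy":6,"dz":0,"wx":0,"wy":0,"wz":0,"jaw":255},{"dx":-17.5,"dy":8,"dz":0,"wx":0,"wy":0,"wz":0,"jaw":255},{"dx":-21,"dy":10.6,"dz":1,"wx":0,"wy":0,"wz":0,"jaw":255},{"dx":-21,"dy":10.6,"dz":2,"wx":0,"wy":0,"wz":0,"jaw":255},{"dx":-21,"dy":10.6,"dz":2,"wx":0,"wy":0,"wz":0,"jaw":255}]'
python3 - <<'E'
from h import *
delta(.567,-.184,.30,95.9)
c=cal('wrist'); p,d=imaging.snapshot('wrist'); print(c)
cv2.imwrite('pics/w1.png',p[:,:,::-1])
v,u=np.mgrid[0:480,0:640]; uv=np.c_[u.ravel(),v.ravel()]
o,r=ray('wrist',uv,c); P=(o+r*d.ravel()[:,None]).reshape(480,640,3)
np.savez('w1.npz',P=P,d=d)
m=(abs(P[...,2]-.115)<.008)&(abs(P[...,0]-.567)<.07)&(abs(P[...,1]+.184)<.07)
print(m.sum(),np.median(P[m][:,2]))
for n,w in (('loaded_window',.115),('loaded_paddle',.102),('loaded_nest',.012),('loaded_press',0)):
    for x in landmark_of('wrist',n)[:2]: print(n,np.round(x['centre']),onz('wrist',x['centre'],w,c).round(4),round(x['conf'],2))
E
```

```text
clock: 3.2
position: [0.5587, -0.1121, 0.2882]
tool_rot: [-179.8, -0.2, 95.5]
contact_force: [-0.3, 0.6, -0.7]
width: -0.0003
d cm [-7.24  0.13 -1.2 ] w [-0.21 -0.17 -0.37] pos [ 0.5587 -0.1121  0.2882] rot [-1.7979e+02 -1.7000e-01  9.5530e+01] w -0.0003 F [-0.28  0.56 -0.73] t 3.2
{'fovy': 63.41957597648074, 'cx': 322.6491973785397, 'cy': 245.32516118900887, 'position': array([ 0.55205311, -0.03989623,  0.43105316]), 'attitude': array([-16.29486875,   0.13374024,   5.48974635])}
6368 0.11504615784879513
loaded_paddle [323. 297.] [[ 0.5654 -0.1849  0.102 ]] 0.85
loaded_paddle [376. 257.] [[ 0.6091 -0.1416  0.102 ]] 0.38
loaded_nest [437. 262.] [[ 0.6943 -0.1695  0.012 ]] 0.71
loaded_press [376. 259.] [[ 0.6268 -0.1765  0.    ]] 0.85
```

View pics/w1.png

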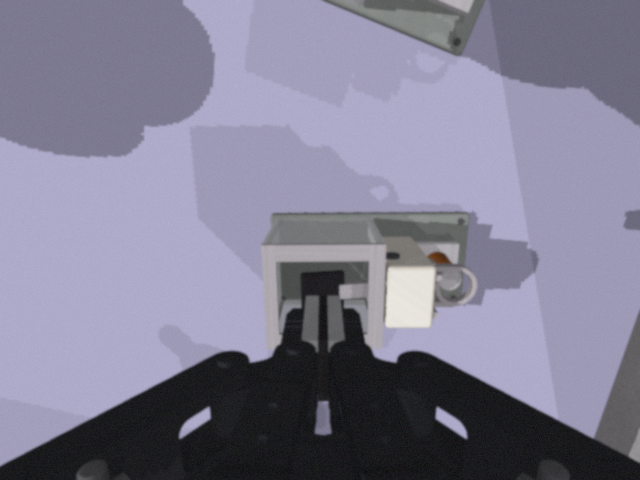

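```bash
python3 - <<'E'
from h import *
P=np.load('w1.npz')['P']; im=cv2.imread('pics/w1.png').astype(int).sum(2)/3
m=(abs(P[...,2]-.115)<.006)
for v in (250,255,275,285,295): 
    k=np.where(m[v,255:400])[0]+255; k=np.split(k,np.where(np.diff(k)>1)[0]+1); print(v,[(a[0],a[-1]) for a in k if len(a)>3])
for u in (270,273,300,320,345,375,379):
    k=np.where(m[235:360,u])[0]+235; k=np.split(k,np.where(np.diff(k)>1)[0]+1); print('col',u,[(a[0],a[-1]) for a in k if len(a)>3])
print(im[285,258:290].round().astype(int)); print(im[285,362:392].round().astype(int)); print(im[238:268,325].round().astype(int))
print(im[345:358,272].round().astype(int),im[340:356,380].round().astype(int))
E
```

```text
250 [(np.int64(261), np.int64(385))]
255 [(np.int64(262), np.int64(385))]
275 [(np.int64(263), np.int64(276)), (np.int64(368), np.int64(384)), (np.int64(386), np.int64(399))]
285 [(np.int64(263), np.int64(277)), (np.int64(368), np.int64(384)), (np.int64(386), np.int64(399))]
295 [(np.int64(264), np.int64(277)), (np.int64(368), np.int64(383)), (np.int64(385), np.int64(399))]
col 270 [(np.int64(244), np.int64(256)), (np.int64(258), np.int64(349))]
col 273 [(np.int64(243), np.int64(349))]
col 300 [(np.int64(244), np.int64(261))]
col 320 [(np.int64(243), np.int64(261))]
col 345 [(np.int64(244), np.int64(261))]
col 375 [(np.int64(243), np.int64(348))]
col 379 [(np.int64(243), np.int64(348))]
[181 182 182 182 180 178 174 171 172 169 171 172 175 175 170 171 170 171
 157 133 121 121 112  92  81  77  76  75  75  74  75  75]
[141 136 132 134 132 135 148 165 170 172 170 170 171 175 173 176 172 172
 171 173 169 161 142 129 154 191 214 223 227 227]
[119 118 119 117 113 114 128 154 169 172 172 171 168 170 172 173 173 172
 172 170 169 170 161 133 104  82  81  80  81  79]
[174 174 172 174 171 164 155 148 134 120 100  75  50] [171 169 171 172 172 171 170 171 172 178 181 180 181 181 183 181]
```

```bash
python3 - <<'E'
from h import *
c={'fovy': 63.41957597648074, 'cx': 322.6491973785397, 'cy': 245.32516118900887, 'position': np.array([ 0.55205311, -0.03989623,  0.43105316]), 'attitude': np.array([-16.29486875,   0.13374024,   5.48974635])}
W=lambda a:onz('wrist',a,.115,c)[:,:2]
L,Rr=W([[262.5,285],[384.7,285]]); T,B=W([[323,243.3],[323,348.7]]); l,r=W([[277.3,285],[368,285]])
for th in (5.5,6,):
  ex=np.array([np.cos(np.radians(th)),np.sin(np.radians(th))]); ey=np.array([-ex[1],ex[0]])
  print('size x',(Rr-L)@ex,'win x',(r-l)@ex,'size y',(T-B)@ey)
  print('centre',ex*((L+Rr)@ex/2)+ey*((T+B)@ey/2),ex*((l+r)@ex/2)+ey*((T+B)@ey/2))
a,b=W([[264,244],[384,244]]); print('yaw',np.degrees(np.arctan2(*(b-a)[::-1])))
delta(.567,-.1845,.155,95.6)
E
```

```text
size x 0.10677490101296269 win x 0.07925205883696307 size y 0.10078446003892685
centre [ 0.56561576 -0.18023847] [ 0.56479891 -0.18031712]
size x 0.10677155293971699 win x 0.07924957378012534 size y 0.10078068793788371
centre [ 0.56572369 -0.18022272] [ 0.56490758 -0.1803085 ]
yaw 5.528346947827175
d cm [-7.53 -0.   13.85] w [0.23 0.02 0.17] pos [ 0.5589 -0.1096  0.2934] rot [1.7977e+02 2.0000e-02 9.5770e+01] w -0.0002 F [-0.33  0.5   0.13] t 3.45
```

```bash
python3 -m inch '[{"dx":-2.5,"dy":0,"dz":2,"wx":0,"wy":0,"wz":0,"jaw":255},{"dx":-5,"dy":0,"dz":4,"wx":0.2,"wy":0,"wz":0,"jaw":255},{"dx":-7.2,"dy":-0.1,"dz":6,"wx":0.2,"wy":0,"wz":0,"jaw":255},{"dx":-7.2,"dy":-0.1,"dz":9,"wx":0.2,"wy":0,"wz":0,"jaw":255},{"dx":-7.2,"dy":-0.1,"dz":11,"wx":0.2,"wy":0,"wz":0,"jaw":255},{"dx":-7.2,"dy":-0.1,"dz":12.8,"wx":0.2,"wy":0,"wz":0,"jaw":255},{"dx":-7.2,"dy":-0.1,"dz":12.8,"wx":0.2,"wy":0,"wz":0,"jaw":255},{"dx":-7.2,"dy":-0.1,"dz":12.8,"wx":0.2,"wy":0,"wz":0,"jaw":255}]'
python3 - <<'E'
from h import *
for i in range(3): imaging.snapshot('top')
c=cal('wrist'); s=readout.observe(); p,d=imaging.snapshot('wrist'); print(s['position'],s['tool_rot'],c['position'],c['attitude'])
cv2.imwrite('pics/w2.png',p[:,:,::-1])
v,u=np.mgrid[0:480,0:640]; uv=np.c_[u.ravel(),v.ravel()]
o,r=ray('wrist',uv,c); P=(o+r*d.ravel()[:,None]).reshape(480,640,3); np.savez('w2.npz',P=P)
T=R.from_euler('xyz',s['tool_rot'],degrees=True); q=T.inv().apply(P.reshape(-1,3)-s['position'])
ok=(d.ravel()>0.02)&(abs(q[:,0])<.05)&(abs(q[:,1])<.08)
for a in range(0,90,10):
    k=ok&(q[:,2]<-a/1000+.002)&(q[:,2]>-a/1000-.008)
    if k.sum()>5: print(a,k.sum(),np.percentile(q[k,1],[1,99]).round(4),np.percentile(q[k,0],[1,99]).round(4))
delta(.5655,-.1815,.165,95.6)
E
```

```text
clock: 4.12
position: [0.5652, -0.1804, 0.1656]
tool_rot: [-180.0, 0.0, 95.8]
contact_force: [0.0, -0.4, 0.5]
width: 0.0
[ 0.56690132 -0.18146341  0.16826161] [1.79758602e+02 1.52737888e-01 9.58049228e+01] [ 0.5587447  -0.10864634  0.31065914] [-16.61459445  -0.31654061   5.76900445]
0 201 [-0.0117  0.0116] [0.0072 0.0122]
10 851 [-0.0133  0.0131] [0.0071 0.0123]
20 1075 [-0.0134  0.0133] [0.007  0.0123]
30 1405 [-0.0131  0.0128] [-0.0096  0.0123]
40 2502 [-0.0292  0.0283] [-0.0075  0.0147]
50 9525 [-0.0368  0.0364] [-0.0076  0.0145]
60 7888 [-0.0445  0.0441] [-0.0075  0.018 ]
70 15459 [-0.0518  0.0514] [-0.0045  0.0184]
80 17380 [-0.0574  0.0568] [0.0056 0.0186]
d cm [ 0.02 -0.14  0.32] w [0.24 0.15 0.2 ] pos [ 0.5669 -0.1815  0.1682] rot [1.7976e+02 1.5000e-01 9.5800e+01] w 0.0001 F [-0.26  0.34  0.14] t 4.3167
```

View pics/w2.png

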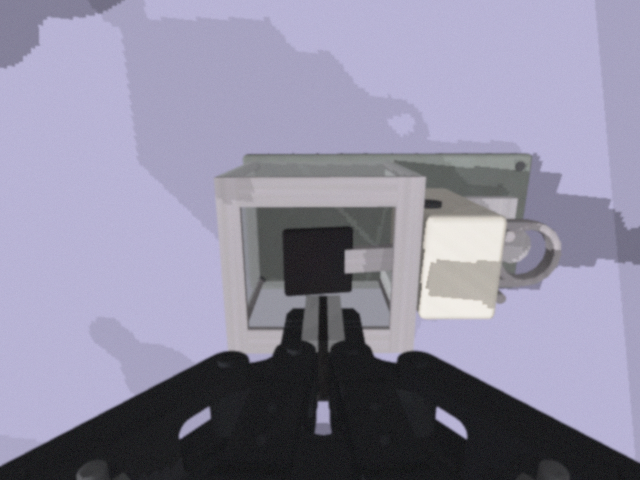

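```bash
python3 - <<'E'
from h import *
c={'fovy': 63.41957597648074, 'cx': 322.6491973785397, 'cy': 245.32516118900887, 'position': np.array([ 0.5587447,-0.10864634,0.31065914]), 'attitude': np.array([-16.61459445,-0.31654061,5.76900445])}
P=np.load('w2.npz')['P']; m=abs(P[...,2]-.115)<.005
for v in (190,230,260,290): k=np.where(m[v,200:440])[0]+200; k=np.split(k,np.where(np.diff(k)>1)[0]+1); print(v,[(a[0],a[-1]) for a in k if len(a)>3])
for u in (235,260,275,370,385): k=np.where(m[160:360,u])[0]+160; k=np.split(k,np.where(np.diff(k)>1)[0]+1); print('c',u,[(a[0],a[-1]) for a in k if len(a)>3])
print('win corners',onz('wrist',[[242,207],[395,207],[246,328],[391,328]],.115,c).round(4), onz('wrist',[[242,207],[395,207],[246,328],[391,328]],.115,c).mean(0))
print('paddle',onz('wrist',[[284,229],[352,227],[286,295],[353,293]],.102,c).mean(0))
E
```

```text
190 [(np.int64(215), np.int64(238)), (np.int64(240), np.int64(337)), (np.int64(339), np.int64(424))]
230 [(np.int64(218), np.int64(242)), (np.int64(394), np.int64(421)), (np.int64(423), np.int64(439))]
260 [(np.int64(220), np.int64(244)), (np.int64(392), np.int64(419)), (np.int64(421), np.int64(439))]
290 [(np.int64(223), np.int64(233)), (np.int64(235), np.int64(242)), (np.int64(391), np.int64(431)), (np.int64(433), np.int64(439))]
c 235 [(np.int64(177), np.int64(350))]
c 260 [(np.int64(176), np.int64(206)), (np.int64(327), np.int64(353))]
c 275 [(np.int64(176), np.int64(206)), (np.int64(327), np.int64(332)), (np.int64(334), np.int64(347))]
c 370 [(np.int64(176), np.int64(206)), (np.int64(326), np.int64(347))]
c 385 [(np.int64(176), np.int64(206)), (np.int64(326), np.int64(352))]
win corners [[ 0.5227 -0.1504  0.115 ]
 [ 0.6004 -0.1426  0.115 ]
 [ 0.5278 -0.219   0.115 ]
 [ 0.6088 -0.2111  0.115 ]] [ 0.5649281  -0.18077172  0.115     ]
paddle [ 0.56493692 -0.18043586  0.102     ]
```

The window centre is (0.565,-0.181), and the TCP is within 1–2 mm of it. The knuckles are ±29 mm wide 40 mm behind the tip, so they fit. I'll descend into the window.

```bash
python3 -m inch '[{"dx":0,"dy":-0.1,"dz":1.5,"wx":0.1,"wy":0,"wz":0,"jaw":255},{"dx":0,"dy":-0.1,"dz":3,"wx":0.1,"wy":0,"wz":0,"jaw":255},{"dx":0,"dy":-0.1,"dz":4,"wx":0.1,"wy":0,"wz":0,"jaw":255},{"dx":0,"dy":-0.1,"dz":5,"wx":0.1,"wy":0,"wz":0,"jaw":255},{"dx":0,"dy":-0.1,"dz":5.6,"wx":0.1,"wy":0,"wz":0,"jaw":255},{"dx":0,"dy":-0.1,"dz":5.6,"wx":0.1,"wy":0,"wz":0,"jaw":255}]'
python3 - <<'E'
from h import *
delta(.565,-.181,.08,95.7)
for i in range(2): imaging.snapshot('top'); delta(.565,-.181,.08,95.7)
E
```

```text
clock: 4.82
position: [0.565, -0.1813, 0.1099]
tool_rot: [-180.0, 0.0, 95.8]
contact_force: [0.4, 0.3, 0.2]
width: -0.0
d cm [0.03 0.   2.99] w [-0.03  0.05  0.1 ] pos [ 0.565  -0.1813  0.1099] rot [-1.7997e+02  5.0000e-02  9.5800e+01] w -0.0 F [0.39 0.34 0.19] t 4.8167
d cm [ 0.07 -0.05  3.11] w [0.04 0.1  0.09] pos [ 0.5656 -0.1816  0.1111] rot [1.7996e+02 1.0000e-01 9.5790e+01] w 0.0001 F [-0.47  0.02 -0.19] t 4.8667
d cm [ 0.1  -0.11  3.2 ] w [0.12 0.14 0.09] pos [ 0.5661 -0.1818  0.112 ] rot [1.7988e+02 1.4000e-01 9.5790e+01] w 0.0001 F [ 0.41 -0.38 -0.2 ] t 4.9167
```

```bash
python3 -m inch '[{"dx":0,"dy":-0.1,"dz":0.8,"wx":0,"wy":0,"wz":0,"jaw":255},{"dx":0,"dy":-0.1,"dz":1.4,"wx":0,"wy":0,"wz":0,"jaw":255},{"dx":0,"dy":-0.1,"dz":1.9,"wx":0,"wy":0,"wz":0,"jaw":255},{"dx":0,"dy":-0.1,"dz":2.3,"wx":0,"wy":0,"wz":0,"jaw":255},{"dx":0,"dy":-0.1,"dz":2.6,"wx":0,"wy":0,"wz":0,"jaw":255},{"dx":0,"dy":-0.1,"dz":2.8,"wx":0,"wy":0,"wz":0,"jaw":255},{"dx":0,"dy":-0.1,"dz":2.9,"wx":0,"wy":0,"wz":0,"jaw":255},{"dx":0,"dy":-0.1,"dz":2.9,"wx":0,"wy":0,"wz":0,"jaw":255}]'
```

```text
clock: 5.58
position: [0.5655, -0.1824, 0.0834]
tool_rot: [179.8, 0.2, 95.8]
contact_force: [-1.5, -3.5, 5.3]
width: -0.0
```

```bash
python3 -m inch '[{"dx":0,"dy":0,"dz":0.1,"wx":0,"wy":0,"wz":0,"jaw":255},{"dx":0,"dy":0,"dz":0.2,"wx":0,"wy":0,"wz":0,"jaw":255},{"dx":0,"dy":0,"dz":0.3,"wx":0,"wy":0,"wz":0,"jaw":255},{"dx":0,"dy":0,"dz":0.3,"wx":0,"wy":0,"wz":0,"jaw":255}]'; python3 -c "
from h import *
delta(.565,-.181,.08,95.7)"
```

```text
clock: 5.92
position: [0.5658, -0.1825, 0.0827]
tool_rot: [179.9, 0.2, 95.8]
contact_force: [-7.1, -0.8, 14.1]
width: -0.0002
d cm [ 0.16 -0.06  0.26] w [0.14 0.2  0.1 ] pos [ 0.5658 -0.1825  0.0827] rot [179.86   0.2   95.8 ] w -0.0002 F [-7.08 -0.82 14.07] t 5.9167
```

On the stop (14 N, z 82.7 mm). I'll hold.

```bash
R='x'; python3 -m inch '[{"dx":0.1,"dy":0,"dz":0.25,"wx":0,"wy":0,"wz":0,"jaw":255},{"dx":0.1,"dy":0,"dz":0.25,"wx":0,"wy":0,"wz":0,"jaw":255},{"dx":0.1,"dy":0,"dz":0.25,"wx":0,"wy":0,"wz":0,"jaw":255},{"dx":0.1,"dy":0,"dz":0.25,"wx":0,"wy":0,"wz":0,"jaw":255},{"dx":0.1,"dy":0,"dz":0.25,"wx":0,"wy":0,"wz":0,"jaw":255},{"dx":0.1,"dy":0,"dz":0.25,"wx":0,"wy":0,"wz":0,"jaw":255},{"dx":0.1,"dy":0,"dz":0.25,"wx":0,"wy":0,"wz":0,"jaw":255},{"dx":0.1,"dy":0,"dz":0.25,"wx":0,"wy":0,"wz":0,"jaw":255}]'
python3 - <<'E'
from h import *
p,d=imaging.snapshot('wrist'); q,_=imaging.snapshot('side')
a=cv2.resize(q[150:245,225:345],(500,396),interpolation=3); b=p[200:400,250:400]
b=cv2.resize(b,(297,396),interpolation=3); cv2.imwrite('pics/h1.png',np.hstack([a,b])[:,:,::-1])
E
```

```text
clock: 6.58
position: [0.5658, -0.1824, 0.0826]
tool_rot: [179.9, 0.3, 95.8]
contact_force: [-7.5, -2.5, 13.9]
width: -0.0
```

View pics/h1.png

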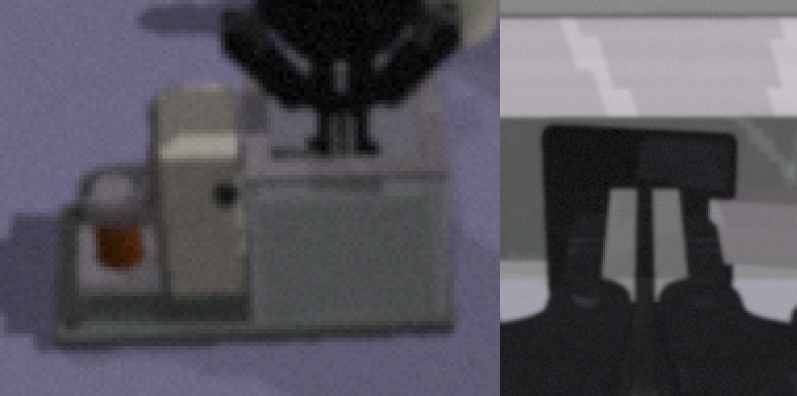

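The picture shows the ring down round the vial's cap (crop 115,190) and the fingers clear of the frame. I'll keep holding.

```bash
python3 -m inch '[{"dx":0.1,"dy":0,"dz":0.25,"wx":0,"wy":0,"wz":0,"jaw":255},{"dx":0.1,"dy":0,"dz":0.25,"wx":0,"wy":0,"wz":0,"jaw":255},{"dx":0.1,"dy":0,"dz":0.25,"wx":0,"wy":0,"wz":0,"jaw":255},{"dx":0.1,"dy":0,"dz":0.25,"wx":0,"wy":0,"wz":0,"jaw":255},{"dx":0.1,"dy":0,"dz":0.25,"wx":0,"wy":0,"wz":0,"jaw":255},{"dx":0.1,"dy":0,"dz":0.25,"wx":0,"wy":0,"wz":0,"jaw":255},{"dx":0.1,"dy":0,"dz":0.25,"wx":0,"wy":0,"wz":0,"jaw":255},{"dx":0.1,"dy":0,"dz":0.25,"wx":0,"wy":0,"wz":0,"jaw":255}]'
python3 -m inch '[{"dx":0,"dy":0,"dz":0.25,"wx":0,"wy":0,"wz":0,"jaw":255},{"dx":0,"dy":0,"dz":0.25,"wx":0,"wy":0,"wz":0,"jaw":255},{"dx":0,"dy":0,"dz":0.25,"wx":0,"wy":0,"wz":0,"jaw":255},{"dx":0,"dy":0,"dz":0.25,"wx":0,"wy":0,"wz":0,"jaw":255},{"dx":0,"dy":0,"dz":0.25,"wx":0,"wy":0,"wz":0,"jaw":255},{"dx":0,"dy":0,"dz":0.25,"wx":0,"wy":0,"wz":0,"jaw":255},{"dx":0,"dy":0,"dz":0.25,"wx":0,"wy":0,"wz":0,"jaw":255},{"dx":0,"dy":0,"dz":0.25,"wx":0,"wy":0,"wz":0,"jaw":255}]'
python3 -m inch '[{"dx":0,"dy":0,"dz":0.25,"wx":0,"wy":0,"wz":0,"jaw":255},{"dx":0,"dy":0,"dz":0.25,"wx":0,"wy":0,"wz":0,"jaw":255},{"dx":0,"dy":0,"dz":0.25,"wx":0,"wy":0,"wz":0,"jaw":255},{"dx":0,"dy":0,"dz":0.25,"wx":0,"wy":0,"wz":0,"jaw":255}]'
```

```text
clock: 7.35
position: [0.5658, -0.1824, 0.0827]
tool_rot: [179.9, 0.4, 95.8]
contact_force: [-7.6, -2.6, 14.1]
width: 0.0002
clock: 8.02
position: [0.5659, -0.1825, 0.0826]
tool_rot: [180.0, 0.4, 95.8]
contact_force: [-7.9, 0.3, 15.4]
width: 0.0002
clock: 8.35
position: [0.5658, -0.1826, 0.0826]
tool_rot: [-180.0, 0.4, 95.8]
contact_force: [-6.6, 0.3, 16.0]
width: -0.0
```

```bash
python3 -m inch '[{"dx":0,"dy":0,"dz":-0.4,"wx":0,"wy":0,"wz":0,"jaw":255},{"dx":0,"dy":0,"dz":-0.8,"wx":0,"wy":0,"wz":0,"jaw":255},{"dx":0,"dy":0,"dz":-1.2,"wx":0,"wy":0,"wz":0,"jaw":255},{"dx":0,"dy":0,"dz":-1.6,"wx":0,"wy":0,"wz":0,"jaw":255},{"dx":0,"dy":0,"dz":-2.0,"wx":0,"wy":0,"wz":0,"jaw":255},{"dx":0,"dy":0,"dz":-2.4,"wx":0,"wy":0,"wz":0,"jaw":255},{"dx":0,"dy":0,"dz":-2.8,"wx":0,"wy":0,"wz":0,"jaw":255},{"dx":0,"dy":0,"dz":-2.8,"wx":0,"wy":0,"wz":0,"jaw":255}]'
python3 -c "
from h import *
delta(.565,-.181,.25,95.7)"
```

```text
clock: 9.02
position: [0.566, -0.1822, 0.111]
tool_rot: [180.0, 0.4, 95.9]
contact_force: [0.6, -0.1, 0.3]
width: -0.0001
d cm [  0.04  -0.09 -13.9 ] w [0.   0.38 0.16] pos [ 0.566  -0.1822  0.111 ] rot [180.     0.38  95.86] w -0.0001 F [ 0.58 -0.1   0.32] t 9.0167
```

Held for 2.4 s; the lever is now released and the force is zero. Withdrawing straight up.

```bash
python3 -m inch '[{"dx":0,"dy":0,"dz":-1.5,"wx":0,"wy":0,"wz":0,"jaw":255},{"dx":0,"dy":0,"dz":-3.5,"wx":0,"wy":0,"wz":0,"jaw":255},{"dx":0,"dy":0,"dz":-6,"wx":0,"wy":0,"wz":0,"jaw":255},{"dx":0,"dy":0,"dz":-9,"wx":0,"wy":0,"wz":0,"jaw":255},{"dx":0,"dy":0,"dz":-12,"wx":0,"wy":0,"wz":0,"jaw":255},{"dx":0,"dy":0,"dz":-14,"wx":0,"wy":0,"wz":0,"jaw":255},{"dx":0,"dy":0,"dz":-14,"wx":0,"wy":0,"wz":0,"jaw":255},{"dx":0,"dy":0,"dz":-14,"wx":0,"wy":0,"wz":0,"jaw":255}]'
python3 - <<'E'
from h import *
p,d=imaging.snapshot('wrist'); q,_=imaging.snapshot('side')
a=cv2.resize(q[100:470,220:420],(270,500),interpolation=3); b=cv2.resize(p[150:350,200:580],(530,279),interpolation=3)
b=np.vstack([b,np.zeros((221,530,3),np.uint8)]); cv2.imwrite('pics/f1.png',np.hstack([a,b])[:,:,::-1])
E
```

```text
clock: 9.68
position: [0.5664, -0.1814, 0.2521]
tool_rot: [179.9, 0.4, 95.9]
contact_force: [0.4, -0.2, -1.1]
width: 0.0001
```

View pics/f1.png

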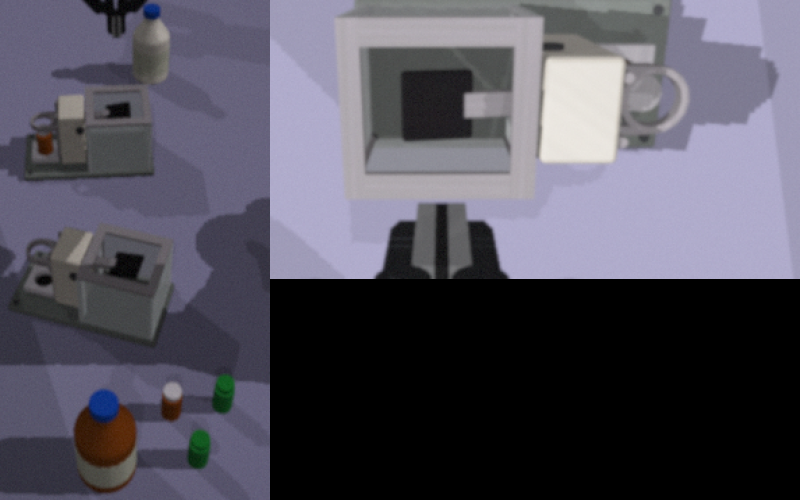

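The ring and paddle are back up, the vial is standing in its nest at (45,143), and everything else is in place. Handing in.

```bash
python3 -c "
from h import *
print(arm.job_done())"
```

```text
the job is handed in; nothing more can be done
None
```

I pressed the lever of the loaded capper (the one beside the white bottle) down to its stop with closed fingers. I held it there for about 2.4 s, let it come back up, withdrew straight up and handed the job in.

- **Press:** the fingertips stopped at z 82.6 mm under 14–16 N, well above the 6 N that holds the lever down. A picture taken during the hold shows the crimping ring down round the vial's cap.
- **Release:** the force fell to about zero as the tool rose. The last pictures show the paddle and ring up and the vial upright in its nest. The empty capper, spare vial and bottles look as they did at the start.
- **Disagreements:**
  - The first top-camera fix for the window centre differed from the close wrist measurement by about 3 mm, so I used the wrist value.
  - Position readings drifted by 1–3 mm between calls.
  - A sideways force of about 7 N appeared while the lever was down. I took it for friction on the tilted paddle, because the picture showed the fingers clear of the frame.
- **Not checked:** I did not read the lever angle or the vial's position in the nest as numbers; both were judged from pictures. The hand-in reports no verdict.

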